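# Open the green-paddle sample box

## Task

Open the sample transport box that has the green paddle handle: pull up the paddle sunk into its lid to trip the latch, keep pulling to raise the lid until it stands open at 60 degrees or more, and let go. Leave the identical box with the blue paddle shut.

Things in the scene. Friction and masses are not known exactly. Their poses are not given: they have to be found in the camera images.
- green_box_grip (a point): Middle of the thick lip at the green paddle's free end: 32 mm wide (y; grip its two flat side faces from above, it can turn between the fingers), 20 mm in x, 16 mm thick. Shut: 91 mm above the cart, lid top at 100 mm. It lies in a well in the lid with 27 mm free each side in y and 27 mm before and behind in x, floor 30 mm below. x points to the lid's hinge, z up; axes turn with the paddle.
- green_box_hinge (a point): Middle of the lid's hinge line, at the green box's rear top edge, 85 mm above the cart. Box white and grey, 170 mm (x) by 115 mm (y) by 100 mm high, fixed to the cart. Axes: x to the rear of the box, y along the hinge, z up; they stay when the lid moves. Shut: the grip point is 104 mm towards -x and 6 mm above, the lid's front edge 170 mm towards -x.
- green_box_paddle (a joint): Green paddle against its lid, rad: 0 flat in the well, grows as the lip is pulled up (and so a little to the front), stop at 0.8. Its pin is parallel to y, 47 mm from the grip point towards -x (151 mm from the hinge line) and 1 mm above it. A spring (2 to 4 N at the lip) draws it back. Above about 0.4 the latch is free; below, the shut lid is locked.
- green_box_lid (a joint): Lid of the green box, rad: 0 shut, grows as its front edge rises, stop at 1.5. A stiff hinge (about 8 N at the grip point) lets it stay wherever it is left.
- blue_box_lid (a joint): Lid of the identical box with the blue paddle handle, rad: 0 shut. It must stay shut.

How it is judged:
By the outcome, as a careful person would: the job done as asked, in the order asked, and still so for the second after the job is handed in, with the robot touching nothing.
It also fails if it takes over 38 s, if anything falls off the work surface, if the arm or the gripper's body presses on something with over 40 N, if the wrist force passes 120 N, or if a joint passes its speed limit or range.

## Robot

A 7-joint arm with a two-finger parallel gripper is mounted at the origin on a cart in front of the work surface, level with it; the furniture and walls round the work are solid. World frame = base frame: x ahead of the robot, y to its left, z up, the work surface at z = 0. Lengths are in m, angles in rad, forces in N, time in s.
With the tool pointing down it reaches from about 0.4 to 0.85 m from the base axis. Payload 4.5 kg.
Tool frame: the origin (TCP) lies midway between the tips of the shut fingers; the grasp point (between the pads) lies behind it (bot.pinch_z is the x of the grasp point in the tool frame, in m); x points along the fingers, y is the direction in which the jaws open and shut, and the axes are right-handed (so a half turn about x gives the same grasp; the last joint's range is limited). The gripper opens to 85 mm and grips with 20 to 120 N. Pads are 22 mm wide; open, the fingers measure 114 mm over their backs; the gripper's body (76 mm by 85 mm) begins 54 mm behind the grasp point. The pads swing forward as they close: fully open they stand 13 mm farther back than shut.
Start: joints at [-1.239, 0.689, -0.195, 1.565, 0.157, 0.902, -0.215], TCP at [0.183, 0.598, 0.231] pointing down, gripper open.
Joint ranges: [-3.01, 3.01], [-0.46, 2.08], [-1.47, 1.51], [0.13, 2.56], [-1, 4.14], [0.04, 2.09], [-2.66, 2.66]. Speed limits (rad/s): [2.57, 2.57, 3.14, 3.14, 3.14, 3.14, 3.14].

## Interface

Orientations are given as a unit quaternion [w, x, y, z].
In Python, from workcell import monitor, grab_frame, job, finder, bot gives the robot as it stands.
- The arm moves only by the shell command python3 -m handwheel 'ROWS' [OPENING] [FORCE]. ROWS is a JSON object of lists of equal length, an entry for each row: "dp": the shift along the tool's x, y, z in mm, a list of three; "rotation": the turn, a rotation vector about the tool's x, y, z in rad, a list of three. In form: {"dp": [[x, y, z], ...], "rotation": [[wx, wy, wz], ...]}. A call has 1 to 20 rows; each row shifts and turns the commanded pose from where the row before left it, along the tool's axes as they then stand; what a row does not reach is not made up. A row lasts 1/10 s, in which the tool goes at most 50 mm and 8.59 degrees, less where a joint would pass 70% of its speed; a pose out of reach is approached as far as the arm can. A call with a gripper value outside its range is refused whole. OPENING is the finger opening in mm, from 0 to 85.4, set as the call begins (- or left out, the last holds). The fingers move at their own pace and stop on an object; FORCE is the grip in N (left out, the last holds). Time passes only in rows, so rows that do not move let the fingers close. It gives the time, the measured TCP pose, the force and the opening at its end, in the units of the state.
- monitor.sense(): the state, without advancing time (a new reading comes with each control period).
- grab_frame(name): name is "scene" or "top" or "wrist"; returns a dict with "color" (400x640x3 uint8, blue, green, red), "fx", "fy", "cx", "cy" (pixels), "origin" and "orientation" of the camera in the world. Camera axes: x right, y up, looking along -z (the intrinsics and any distortion apply to the point x, -y, -z); pixel columns grow to the right and rows downward; lengths in m; the calibration is good to about 2 mm. The wrist camera is an equidistant fisheye: a pixel r from the principal point sees the ray r / f radians off the axis. A picture is of the moment at which its call begins. There is no depth.
- job.close_job(): hands the job in, once; it reports no verdict.
Trained networks look in a picture, given as the dict that the camera call returned (one of the last four; its "shot" number tells which), for a name from the list of things; names that differ only in an ending like _2 or _b are one class to them, and where a whole thing is asked for, a point or a joint stands for the part that bears it (a point fixed in the world has none). Each returns a list of dicts, best first, with "confidence" (0 to 1); they miss things now and then, are a little off and sometimes report something else, mostly with a low value. They report only what shows in the picture. A call takes as long as a camera call.
- finder.look_for(picture, thing): "rect" ([left, top, right, bottom] in pixels, round what is visible of it).
- finder.place_of(picture, thing): "pixel" ([row, column] in pixels: a listed point, or the origin of a listed thing).
The state is a dict: "time": time; "joint_positions": joint angles; "dq": joint speeds; "joint_efforts": joint torques, N m; "ee_pos": TCP position; "tcp_rot": TCP orientation; "contact_force": force on the tool from outside, world axes, zero at the start; "ft_torque": the same for the moment, N m; "width": finger opening in m.
Only numpy, scipy, OpenCV 4.12 (cv2) and the standard library are available. Lean on these libraries where they do the work, as an engineer would, in place of code of your own. Each camera call takes 0.05 s, during which the arm holds its last target.

## Working session

There is one attempt and no reset: what is moved stays moved. The work goes in short steps, Python scripts to look and compute and a shell command to move; the robot and the scene stay as the last step left them, time stands still between calls to the robot, and variables do not carry over. Pictures are saved under pics/ and viewed, and the job is handed in when it is done.

```bash
mkdir -p pics; ls
cat > h.py <<'E'
import numpy as np, cv2
from workcell import monitor, grab_frame, job, finder, bot
from scipy.spatial.transform import Rotation as R
def rot(q): return R.from_quat([q[1],q[2],q[3],q[0]])
def ray(p,px):
    r,c=px; x=(c-p["cx"])/p["fx"]; y=(r-p["cy"])/p["fy"]
    return rot(p["orientation"]).apply([x,-y,-1.0]), np.array(p["origin"])
def onz(p,px,z):
    d,o=ray(p,px); return o+d*(z-o[2])/d[2]
def proj(p,X):
    v=rot(p["orientation"]).inv().apply(np.array(X)-p["origin"]); return (p["cy"]+p["fy"]*(-v[1]/-v[2]), p["cx"]+p["fx"]*v[0]/-v[2])
E
python3 - <<'E'
from h import *
s=monitor.sense(); print({k:np.round(v,3).tolist() for k,v in s.items()}); print(bot.pinch_z)
for n in ["scene","top"]:
    p=grab_frame(n); cv2.imwrite(f"pics/{n}0.png",p["color"]); print(n,{k:v for k,v in p.items() if k!="color"})
    for t in ["green_box_grip","green_box_hinge"]:
        for o in finder.place_of(p,t)[:3]:
            print(t,o, onz(p,o["pixel"],0.091 if "grip" in t else .085).round(4))
    for t in ["green_box_paddle","blue_box_lid","green_box_lid"]: print(t,finder.look_for(p,t)[:3])
E
```

```text
pics
{'time': 0.0, 'joint_positions': [-1.239, 0.69, -0.195, 1.566, 0.157, 0.902, -0.215], 'dq': [-0.0, 0.001, -0.003, -0.0, -0.003, -0.0, -0.001], 'joint_efforts': [0.0, -53.96, -1.267, -15.854, 0.009, 0.01, 0.0], 'ee_pos': [0.183, 0.597, 0.23], 'tcp_rot': [0.699, 0.104, 0.699, -0.106], 'contact_force': [1.019, 0.146, 0.69], 'ft_torque': [0.025, -0.033, -0.047], 'width': 0.086}
-0.0187
scene {'fx': 493.5389395193554, 'fy': 493.5389395193554, 'cx': 316.7604023956686, 'cy': 191.54048129987387, 'origin': array([ 0.14152982, -0.54436217,  0.55819238]), 'orientation': array([ 0.83029007,  0.47481427, -0.14038451, -0.25585542]), 'shot': 1}
green_box_grip {'pixel': [179.0, 302.5], 'confidence': 0.79} [0.5819 0.168  0.091 ]
green_box_hinge {'pixel': [171.5, 344.7], 'confidence': 0.7} [0.674  0.1545 0.085 ]
green_box_paddle [{'rect': [246.7, 209.1, 375.0, 287.5], 'confidence': 0.45}]
blue_box_lid [{'rect': [244.6, 209.8, 373.9, 288.2], 'confidence': 0.75}]
green_box_lid [{'rect': [255.1, 155.4, 361.5, 199.1], 'confidence': 0.57}]
top {'fx': 381.2770395571096, 'fy': 381.2770395571096, 'cx': 316.6442868016418, 'cy': 196.9119795516677, 'origin': array([0.399118  , 0.07880368, 0.97318487]), 'orientation': array([-0.7023007 , -0.04877444,  0.07117586,  0.706632  ]), 'shot': 2}
green_box_grip {'pixel': [187.8, 263.9], 'confidence': 0.94} [0.5725 0.1738 0.091 ]
green_box_hinge {'pixel': [146.9, 263.6], 'confidence': 0.95} [0.6741 0.1766 0.085 ]
green_box_paddle [{'rect': [254.3, 183.7, 268.7, 208.9], 'confidence': 0.54}]
blue_box_lid [{'rect': [319.2, 191.3, 376.6, 266.6], 'confidence': 0.56}]
green_box_lid []
```

Run:
```python
import cv2,numpy as np
a=cv2.imread("pics/scene0.png");b=cv2.imread("pics/top0.png")
cv2.imwrite("pics/s1.png",cv2.resize(a[100:320,200:440],None,fx=2.5,fy=2.5,interpolation=3))
cv2.imwrite("pics/t1.png",cv2.resize(b[120:290,210:400],None,fx=3.5,fy=3.5,interpolation=3))
```

```text
(no output)
```

View pics/scene0.png

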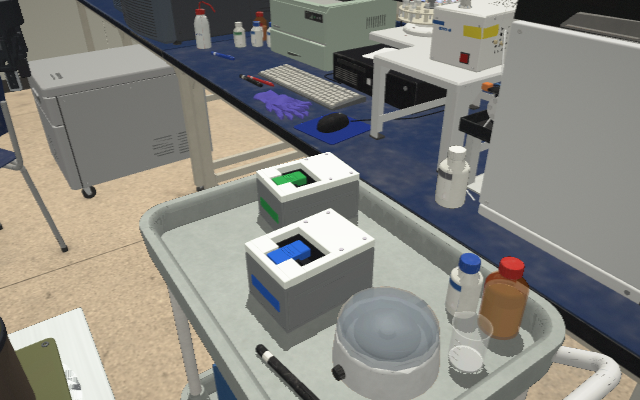

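View pics/top0.png

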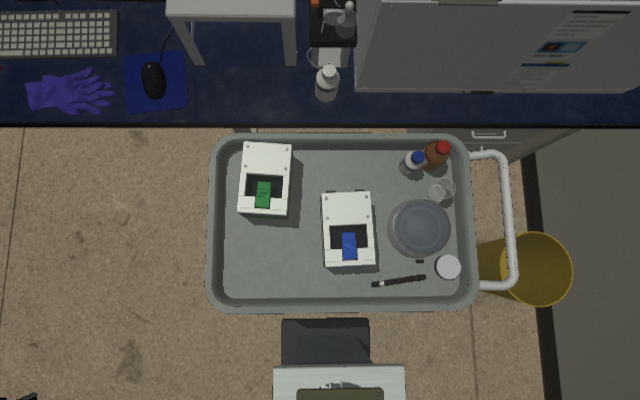

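```bash
ls pics
```

```text
s1.png
scene0.png
t1.png
top0.png
```

View pics/t1.png

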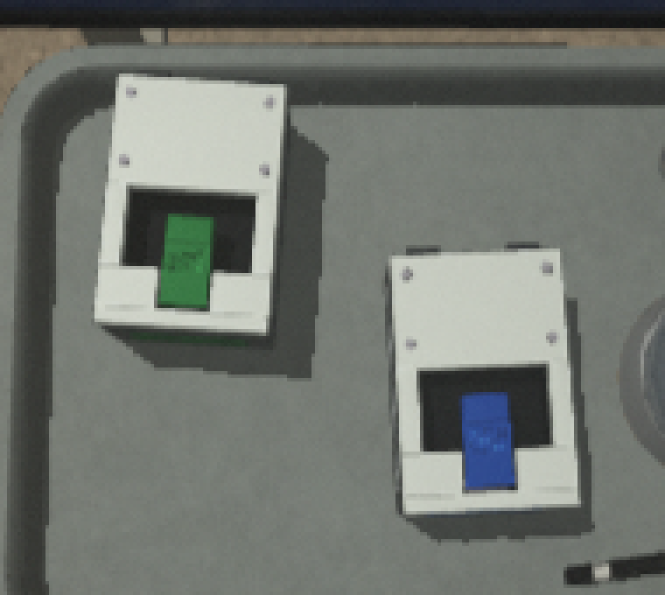

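View pics/s1.png

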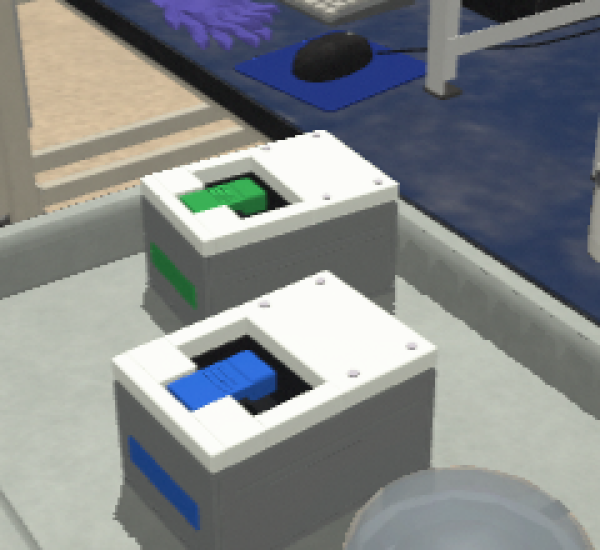

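The scene shows both boxes shut with their hinges toward the desk (+x). The green one is on the left: in the top view its grip is at about (188, 264) and its hinge at (147, 264), which agrees with the networks. Next I'll refine the box yaw from its corners and work out the approach.

Run:
```python
from h import *
print([x for x in dir(bot) if x[0]!='_'])
p=grab_frame("top")
g=p["color"]
h=cv2.cvtColor(g,cv2.COLOR_BGR2HSV)
m=((h[...,2]>190)&(h[...,1]<40)).astype(np.uint8); m[:,:225]=0;m[:,300:]=0;m[:135]=0;m[225:]=0
c=max(cv2.findContours(m,0,2)[0],key=cv2.contourArea)
r=cv2.minAreaRect(c); b=cv2.boxPoints(r); print(r)
W=np.array([onz(p,(v,u),0.1) for u,v in b]); print(W.round(4), W.mean(0))
for i in range(4):
    d=W[(i+1)%4]-W[i]; print(np.linalg.norm(d), np.degrees(np.arctan2(d[1],d[0])))
gm=((h[...,0]>45)&(h[...,0]<80)&(h[...,1]>120)).astype(np.uint8); gm[:,:225]=0;gm[:,300:]=0;gm[:135]=0;gm[209:]=0
c=max(cv2.findContours(gm,0,2)[0],key=cv2.contourArea); r=cv2.minAreaRect(c);b=cv2.boxPoints(r)
W=np.array([onz(p,(v,u),0.099) for u,v in b]);print("paddle",W.round(4))
s=monitor.sense(); print(rot(s["tcp_rot"]).as_matrix().round(3))
```

```text
['Unreachable', 'pinch_z']
((263.65960693359375, 177.84518432617188), (49.16161346435547, 69.476318359375), 4.23639440536499)
[[0.5174 0.2345 0.1   ]
 [0.6829 0.2268 0.1   ]
 [0.6741 0.1108 0.1   ]
 [0.5085 0.1222 0.1   ]] [0.59573255 0.17358327 0.1       ]
0.16568175854826855 -2.6626862913481597
0.11632825833854726 -94.35043829346904
0.16601075832952045 176.08140720512105
0.11270043322411029 85.44815716050327
paddle [[0.5283 0.1919 0.099 ]
 [0.5861 0.1889 0.099 ]
 [0.5838 0.1587 0.099 ]
 [0.526  0.162  0.099 ]]
[[ 0.     0.293  0.956]
 [ 0.     0.956 -0.293]
 [-1.     0.    -0.   ]]
```

```bash
python3 -m handwheel '{"dp":[[0,-5,9],[0,-10,17],[0,-15,26],[0,-18,31],[0,-18,31],[0,-18,31],[0,-18,31],[0,-18,31],[0,-18,31],[0,-18,31],[0,-18,31],[0,-18,31],[0,-18,31],[0,-18,31],[0,-18,31],[0,-18,31],[0,-14,25],[0,-9,15],[0,-4,8],[0,0,0]],"rotation":[[0,0,0],[0,0,0],[0,0,0],[0,0,0],[0,0,0],[0,0,0],[0,0,0],[0,0,0],[0,0,0],[0,0,0],[0,0,0],[0,0,0],[0,0,0],[0,0,0],[0,0,0],[0,0,0],[0,0,0],[0,0,0],[0,0,0],[0,0,0]]}' 47 40
python3 -m handwheel '{"dp":[[0,0,0],[0,0,0],[0,0,0],[0,0,0],[0,0,0]],"rotation":[[-0.059,0,0],[-0.059,0,0],[-0.059,0,0],[-0.059,0,0],[0,0,0]]}'
python3 - <<'E'
from h import *
s=monitor.sense(); print(rot(s["tcp_rot"]).as_matrix().round(3), s["ee_pos"],s["width"],s["joint_positions"])
p=grab_frame("wrist"); cv2.imwrite("pics/w1.png",p["color"]); print({k:v for k,v in p.items() if k!="color"})
def fray(p,px):
    r,c=px; u=np.array([(c-p["cx"])/p["fx"],(r-p["cy"])/p["fy"]]); t=np.linalg.norm(u); k=np.sin(t)/t
    d=np.array([u[0]*k,-u[1]*k,-np.cos(t)]); return rot(p["orientation"]).apply(d)
for t,z in [("green_box_grip",.091),("green_box_hinge",.085)]:
    for o in finder.place_of(p,t)[:3]:
        d=fray(p,o["pixel"]); O=np.array(p["origin"]); print(t,o,(O+d*(z-O[2])/d[2]).round(4))
E
```

```text
time: 2.65
ee_pos: [0.5791, 0.1711, 0.2312]
tcp_rot: [0.699, 0.105, 0.699, -0.105]
contact_force: [-0.0, 0.2, -0.2]
width: 0.047
time: 3.15
ee_pos: [0.5775, 0.1739, 0.2314]
tcp_rot: [0.706, 0.021, 0.707, -0.02]
contact_force: [0.9, -0.0, 0.9]
width: 0.0474
[[-0.001  0.058  0.998]
 [ 0.001  0.998 -0.058]
 [-1.     0.001 -0.001]] [0.57748356 0.17388283 0.23139274] 0.047393589444389185 [-0.18086938  0.67012902 -0.329091    1.62957613  0.26005283  0.88571567
  0.90325617]
{'fx': 309.70691628693146, 'fy': 309.70691628693146, 'cx': 318.6629108385169, 'cy': 197.3327370001887, 'origin': array([0.50996303, 0.17821708, 0.37344208]), 'orientation': array([ 0.72067655, -0.09802838, -0.09279217,  0.68000394]), 'shot': 4}
green_box_grip {'pixel': [185.6, 321.3], 'confidence': 0.94} [0.577  0.1769 0.091 ]
green_box_hinge {'pixel': [272.3, 319.8], 'confidence': 0.83} [0.6722 0.1701 0.085 ]
```

View pics/w1.png

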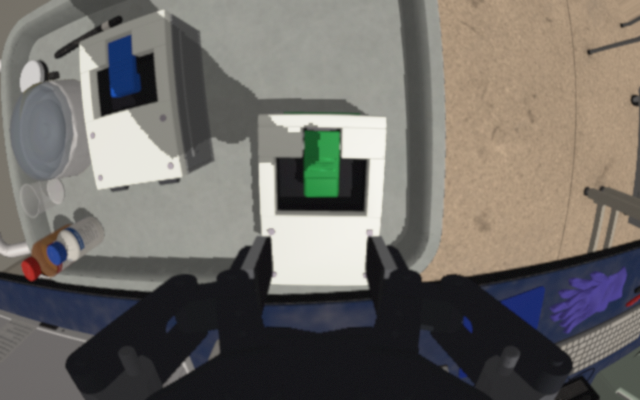

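The wrist view shows the green paddle at (185, 321), near the centre line between the fingers. I'll descend partway and measure again.

```bash
cat >> h.py <<'E'
def fray(p,px):
    r,c=px; u=np.array([(c-p["cx"])/p["fx"],(r-p["cy"])/p["fy"]]); t=np.linalg.norm(u); k=np.sin(t)/t
    return rot(p["orientation"]).apply([u[0]*k,-u[1]*k,-np.cos(t)])
def fonz(p,px,z):
    d=fray(p,px); O=np.array(p["origin"]); return O+d*(z-O[2])/d[2]
E
python3 -m handwheel '{"dp":[[10,0,0],[20,1,0],[20,0,0],[20,0,0],[15,0,0],[10,0,0],[0,0,0],[0,0,0]],"rotation":[[0,0,0],[0,0,0],[0,0,0],[0,0,0],[0,0,0],[0,0,0],[0,0,0],[0,0,0]]}'
python3 - <<'E'
from h import *
s=monitor.sense(); print(rot(s["tcp_rot"]).as_matrix().round(3), s["ee_pos"],s["width"])
p=grab_frame("wrist"); cv2.imwrite("pics/w2.png",p["color"]); 
for t,z in [("green_box_grip",.091),("green_box_hinge",.085)]:
    for o in finder.place_of(p,t)[:3]: print(t,o,fonz(p,o["pixel"],z).round(4))
h=cv2.cvtColor(p["color"],cv2.COLOR_BGR2HSV)
gm=((h[...,0]>45)&(h[...,0]<80)&(h[...,1]>120)).astype(np.uint8)
c=max(cv2.findContours(gm,0,2)[0],key=cv2.contourArea); b=cv2.boxPoints(cv2.minAreaRect(c));print(b)
print(np.array([fonz(p,(v,u),.099) for u,v in b]).round(4))
E
```

```text
time: 4.1
ee_pos: [0.5791, 0.173, 0.1364]
tcp_rot: [0.707, 0.022, 0.707, -0.022]
contact_force: [0.5, 0.3, 0.0]
width: 0.0466
[[ 0.     0.062  0.998]
 [ 0.     0.998 -0.062]
 [-1.     0.     0.   ]] [0.57905936 0.17297953 0.13642162] 0.04661303805403644
green_box_grip {'pixel': [216.6, 324.4], 'confidence': 0.65} [0.5765 0.1772 0.091 ]
green_box_hinge {'pixel': [334.4, 323.5], 'confidence': 0.89} [0.6791 0.1711 0.085 ]
[[295.6125  234.27649]
 [297.98132 134.78528]
 [351.30823 136.05496]
 [348.9394  235.54617]]
[[0.5844 0.1586 0.099 ]
 [0.5231 0.1649 0.099 ]
 [0.5257 0.1956 0.099 ]
 [0.5873 0.1919 0.099 ]]
```

View pics/w2.png

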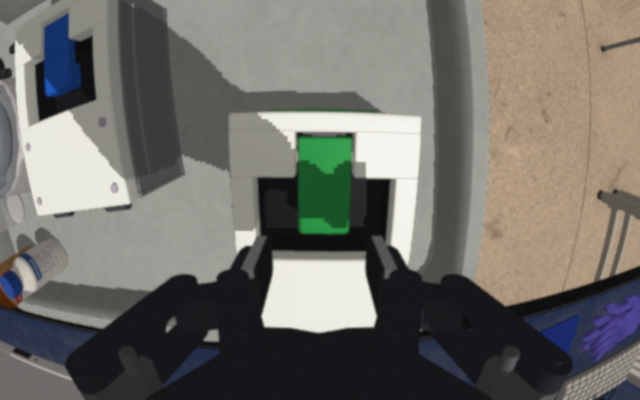

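```bash
python3 -m handwheel '{"dp":[[5,3,-2],[10,0,0],[12,0,0],[12,0,0],[12,0,0],[9,0,0],[5,0,0],[3,0,0],[0,0,0],[0,0,0]],"rotation":[[0,0,0],[0,0,0],[0,0,0],[0,0,0],[0,0,0],[0,0,0],[0,0,0],[0,0,0],[0,0,0],[0,0,0]]}'
python3 - <<'E'
from h import *
p=grab_frame("wrist"); cv2.imwrite("pics/w3.png",p["color"]); 
p=grab_frame("scene"); cv2.imwrite("pics/s3.png",cv2.resize(p["color"][60:260,200:440],None,fx=2.5,fy=2.5));
E
```

```text
time: 5.25
ee_pos: [0.5774, 0.176, 0.0686]
tcp_rot: [0.707, 0.022, 0.707, -0.022]
contact_force: [0.4, 0.3, -0.3]
width: 0.0466
```

View pics/w3.png

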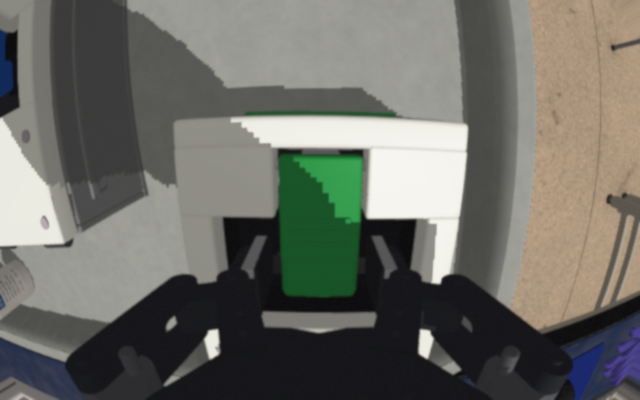

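View pics/s3.png

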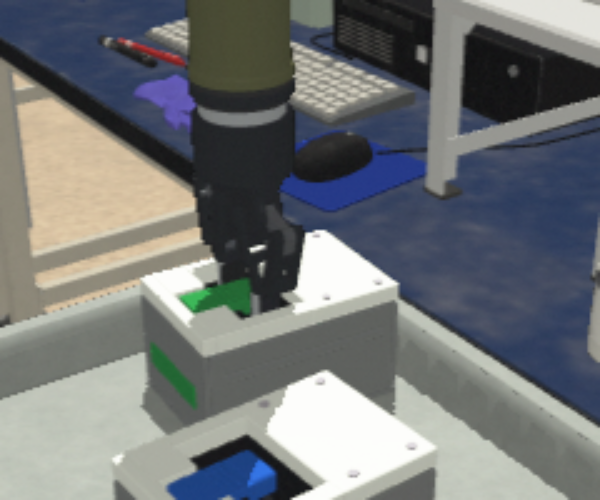

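The fingers straddle the lip inside the well, at about (250, 270) and (388, 270) in the wrist view, with no contact force. Closing now.

```bash
python3 -m handwheel '{"dp":[[0,0,0],[0,0,0],[0,0,0],[0,0,0],[0,0,0],[0,0,0]],"rotation":[[0,0,0],[0,0,0],[0,0,0],[0,0,0],[0,0,0],[0,0,0]]}' 20 60
python3 - <<'E'
# path plan: rel. box frame (hinge at 0; x rear, z up); grip pts
import numpy as np
def grip(th,ph):
    pin=np.array([-.151,.007]); l=np.array([.047,-.001])
    # rotation lifting the paddle: +x dir goes up by ph ; lid: -x dir goes up by th (rotates clockwise in xz)
    def Rm(a): return np.array([[np.cos(a),-np.sin(a)],[np.sin(a),np.cos(a)]])
    return Rm(-th)@(pin+Rm(ph)@l)
g0=grip(0,0)
prev=g0
for th,ph in [(0,.2),(0,.4),(0,.6),(.1,.65)]+[(t,.65) for t in np.arange(.2,1.31,.1)]:
    g=grip(th,ph); print(round(th,2),ph,((g-g0)*1000).round(1),((g-prev)*1000).round(1)); prev=g
E
```

```text
time: 5.95
ee_pos: [0.5774, 0.1762, 0.0688]
tcp_rot: [0.707, 0.022, 0.706, -0.022]
contact_force: [0.2, -0.6, 5.6]
width: 0.0312
0 0.2 [-0.7  9.4] [-0.7  9.4]
0 0.4 [-3.3 18.4] [-2.6  9. ]
0 0.6 [-7.6 26.7] [-4.3  8.3]
0.1 0.65 [-5.  39.8] [ 2.7 13. ]
0.2 0.65 [ 0.2 50.4] [ 5.1 10.6]
0.3 0.65 [ 6.3 60.5] [ 6.1 10.1]
0.4 0.65 [13.4 69.9] [7.1 9.4]
0.5 0.65 [21.5 78.6] [8.  8.7]
0.6 0.65 [30.3 86.4] [8.9 7.8]
0.7 0.65 [39.9 93.3] [9.6 6.9]
0.8 0.65 [50.1 99.2] [10.2  5.9]
0.9 0.65 [ 60.9 104. ] [10.8  4.9]
1.0 0.65 [ 72.1 107.8] [11.2  3.8]
1.1 0.65 [ 83.6 110.4] [11.5  2.6]
1.2 0.65 [ 95.4 111.9] [11.7  1.5]
1.3 0.65 [107.2 112.1] [11.8  0.3]
```

```bash
python3 -m handwheel '{"dp":[[-5,0,0],[-5,0,-1],[-4,0,-1],[-4,0,-1],[-4,0,-2],[-3,0,-2],[-2,0,-1],[0,0,0]],"rotation":[[0,0,0],[0,0,0],[0,0,0],[0,0,0],[0,0,0],[0,0,0],[0,0,0],[0,0,0]]}'
python3 - <<'E'
from h import *
p=grab_frame("wrist"); cv2.imwrite("pics/w4.png",p["color"]); 
p=grab_frame("scene"); cv2.imwrite("pics/s4.png",cv2.resize(p["color"][60:260,200:440],None,fx=2.5,fy=2.5));
E
```

```text
time: 6.75
ee_pos: [0.5741, 0.1764, 0.0965]
tcp_rot: [0.71, 0.023, 0.703, -0.022]
contact_force: [9.5, 0.3, -5.2]
width: 0.0307
```

View pics/s4.png

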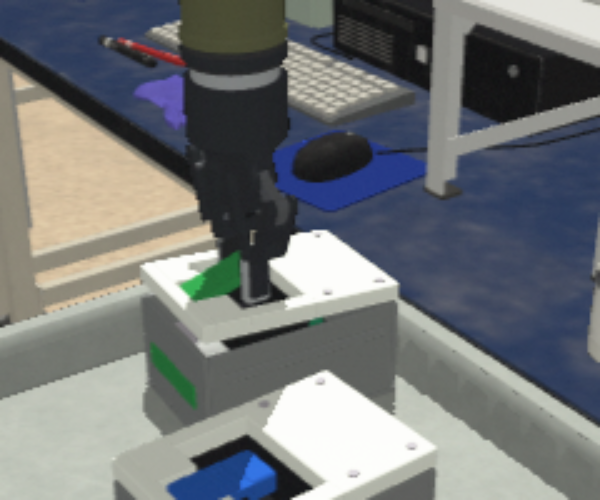

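View pics/w4.png

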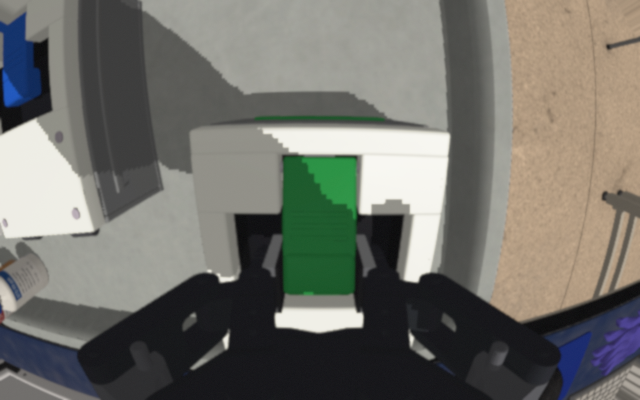

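The paddle is up at about 0.6 and the lid's front edge has started to rise, so the latch is free. Next is the arc, with a gradual tilt of the tool.

```bash
cat > plan.py <<'E'
import numpy as np
def Rm(a): return np.array([[np.cos(a),-np.sin(a)],[np.sin(a),np.cos(a)]])
def grip(th,ph): return Rm(-th)@(np.array([-.151,.007])+Rm(ph)@np.array([.047,-.001]))
d=.022
def tcp(th,ph,al): # tool x in (x,z): al=0 -> (0,-1); -> (-sin,-cos)
    return grip(th,ph)+d*np.array([-np.sin(al),-np.cos(al)])
if __name__=="__main__":
    n=25; pth,pph,pal=0,.6,0
    for i in range(1,n+1):
        th=1.25*i/n; ph=.6; al=.35*i/n
        dv=(tcp(th,ph,al)-tcp(pth,pph,pal))*1000
        tx=np.array([-np.sin(pal),-np.cos(pal)]); tz=np.array([np.cos(pal),-np.sin(pal)])
        print(i,round(th,2),(dv@tx).round(1),(dv@tz).round(1),((tcp(th,ph,al)-tcp(0,0,0))*1000).round(0))
        pth,pph,pal=th,ph,al
E
python3 plan.py
```

```text
1 0.05 -5.5 1.5 [-6. 32.]
2 0.1 -5.5 1.7 [-4. 38.]
3 0.15 -5.4 1.9 [-2. 43.]
4 0.2 -5.3 2.1 [-0. 48.]
5 0.25 -5.2 2.2 [ 2. 53.]
6 0.3 -5.1 2.4 [ 5. 58.]
7 0.35 -5.0 2.6 [ 8. 63.]
8 0.4 -4.9 2.8 [11. 68.]
9 0.45 -4.8 3.0 [15. 72.]
10 0.5 -4.7 3.1 [19. 76.]
11 0.55 -4.6 3.3 [23. 81.]
12 0.6 -4.4 3.5 [27. 84.]
13 0.65 -4.3 3.6 [31. 88.]
14 0.7 -4.1 3.8 [35. 91.]
15 0.75 -4.0 3.9 [40. 95.]
16 0.8 -3.8 4.1 [45. 97.]
17 0.85 -3.7 4.2 [ 50. 100.]
18 0.9 -3.5 4.3 [ 55. 102.]
19 0.95 -3.3 4.5 [ 60. 105.]
20 1.0 -3.2 4.6 [ 65. 106.]
21 1.05 -3.0 4.7 [ 70. 108.]
22 1.1 -2.8 4.8 [ 76. 109.]
23 1.15 -2.6 4.9 [ 81. 110.]
24 1.2 -2.4 5.0 [ 87. 111.]
25 1.25 -2.2 5.1 [ 92. 112.]
```

Driving the first 13 rows, to lid ≈ 0.65, then checking.

```bash
python3 -m handwheel '{"dp":[[-5.5,0,1.5],[-5.5,0,1.7],[-5.4,0,1.9],[-5.3,0,2.1],[-5.2,0,2.2],[-5.1,0,2.4],[-5,0,2.6],[-4.9,0,2.8],[-4.8,0,3],[-4.7,0,3.1],[-4.6,0,3.3],[-4.4,0,3.5],[-4.3,0,3.6],[0,0,0]],"rotation":[[0,0.014,0],[0,0.014,0],[0,0.014,0],[0,0.014,0],[0,0.014,0],[0,0.014,0],[0,0.014,0],[0,0.014,0],[0,0.014,0],[0,0.014,0],[0,0.014,0],[0,0.014,0],[0,0.014,0],[0,0,0]]}'
python3 - <<'E'
from h import *
s=monitor.sense(); print(rot(s["tcp_rot"]).as_matrix().round(3),s["joint_positions"].round(2),s["contact_force"])
p=grab_frame("wrist"); cv2.imwrite("pics/w5.png",p["color"]); 
p=grab_frame("scene"); cv2.imwrite("pics/s5.png",cv2.resize(p["color"][60:260,200:440],None,fx=2.5,fy=2.5));
E
```

```text
time: 8.25
ee_pos: [0.599, 0.1747, 0.1562]
tcp_rot: [0.632, 0.022, 0.774, -0.02]
contact_force: [-13.1, 0.3, 7.8]
width: 0.0307
[[-0.2    0.059  0.978]
 [ 0.009  0.998 -0.059]
 [-0.98  -0.003 -0.2  ]] [-0.14  0.88 -0.36  1.42  0.22  1.07  0.98] [-13.1488689    0.31550902   7.83619963]
```

View pics/s5.png

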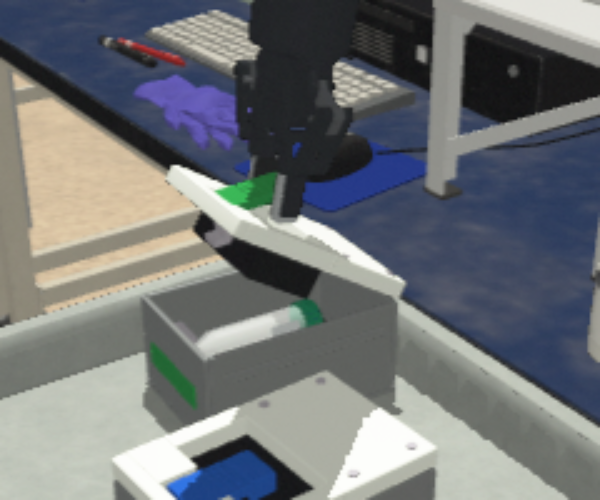

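View pics/w5.png

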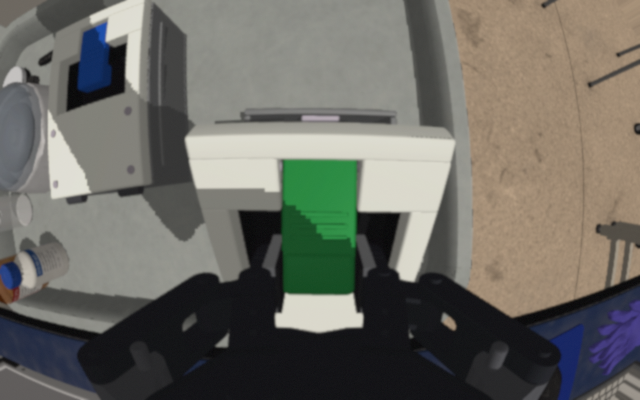

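The lid is up about 35° with the grip holding. There is some lag in x, so I'll re-plan from the measured pose.

Run:
```python
from plan import *
from h import monitor,rot
s=monitor.sense(); e=s["ee_pos"]; z0=tcp(0,0,0)
m=np.array([(e[0]-.5774)*np.cos(.06)-(e[1]-.1762)*np.sin(.06), e[2]-.0688])+z0
al0=.2
from scipy.optimize import fsolve
th0,ph0=fsolve(lambda v: tcp(v[0],v[1],al0)-m,[.6,.6]); print(th0,ph0)
n=15;p=m;pal=al0
for i in range(1,n+1):
    th=th0+(1.3-th0)*i/n; ph=ph0+(.65-ph0)*i/n; al=al0+.2*i/n
    dv=(tcp(th,ph,al)-p)*1000; tx=np.array([-np.sin(pal),-np.cos(pal)]); tz=np.array([np.cos(pal),-np.sin(pal)])
    print(i,round(th,2),(dv@tx).round(1),(dv@tz).round(1)); p=tcp(th,ph,al);pal=al
```

```text
0.5578749378677381 0.7339057291751895
1 0.61 -4.4 3.6
2 0.66 -4.2 3.8
3 0.71 -4.0 3.9
4 0.76 -3.9 4.1
5 0.81 -3.7 4.2
6 0.85 -3.6 4.3
7 0.9 -3.4 4.4
8 0.95 -3.2 4.5
9 1.0 -3.0 4.6
10 1.05 -2.9 4.7
11 1.1 -2.7 4.8
12 1.15 -2.5 4.9
13 1.2 -2.3 4.9
14 1.25 -2.1 5.0
15 1.3 -1.9 5.1
```

```bash
python3 -m handwheel '{"dp":[[-4.4,0,3.6],[-4.2,0,3.8],[-4,0,3.9],[-3.9,0,4.1],[-3.7,0,4.2],[-3.6,0,4.3],[-3.4,0,4.4],[-3.2,0,4.5],[-3,0,4.6],[-2.9,0,4.7],[-2.7,0,4.8],[0,0,0]],"rotation":[[0,0.014,0],[0,0.014,0],[0,0.014,0],[0,0.014,0],[0,0.014,0],[0,0.014,0],[0,0.014,0],[0,0.014,0],[0,0.014,0],[0,0.014,0],[0,0.014,0],[0,0,0]]}'
cat > chk.py <<'E'
import sys
from h import *
from plan import tcp
from scipy.optimize import fsolve
n=sys.argv[1]
s=monitor.sense(); e=s["ee_pos"]; z0=tcp(0,0,0); x=rot(s["tcp_rot"]).as_matrix()[:,0]; al=np.arctan2(-x[0],-x[2])
m=np.array([(e[0]-.5774)*np.cos(.06)-(e[1]-.1762)*np.sin(.06), e[2]-.0688])+z0
print("al",al,"th,ph",fsolve(lambda v: tcp(v[0],v[1],al)-m,[1.,.6]),s["joint_positions"].round(2),s["contact_force"].round(1))
p=grab_frame("wrist"); cv2.imwrite(f"pics/w{n}.png",p["color"]); 
p=grab_frame("scene"); cv2.imwrite(f"pics/s{n}.png",cv2.resize(p["color"][60:260,200:440],None,fx=2.5,fy=2.5));
E
python3 chk.py 6
```

```text
time: 9.55
ee_pos: [0.6579, 0.1704, 0.1841]
tcp_rot: [0.574, 0.024, 0.819, -0.018]
contact_force: [-9.2, -0.9, 8.9]
width: 0.0312
al 0.34770732496923795 th,ph [1.1259927  0.72337403] [-0.13  1.02 -0.36  1.    0.17  1.48  1.09] [-9.2 -0.9  8.9]
```

View pics/s6.png

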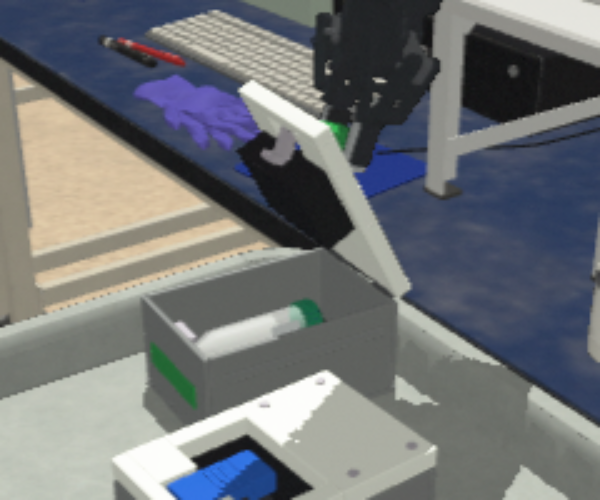

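View pics/w6.png

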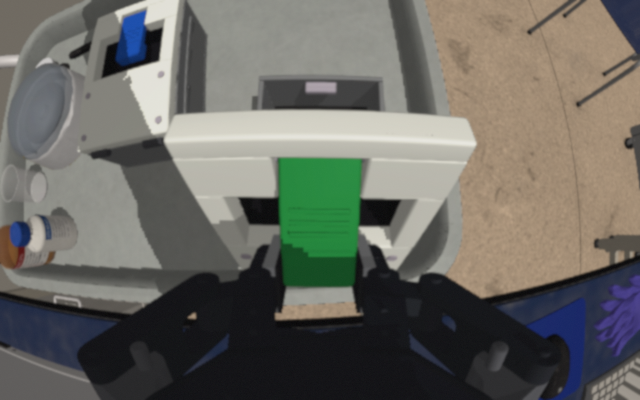

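The lid is at about 64°. A little more for margin.

```bash
python3 -m handwheel '{"dp":[[-2.3,0,5],[-2.1,0,5],[-1.9,0,5],[0,0,0]],"rotation":[[0,0.014,0],[0,0.014,0],[0,0.014,0],[0,0,0]]}'
python3 chk.py 7
```

```text
time: 10.05
ee_pos: [0.6753, 0.1692, 0.1851]
tcp_rot: [0.557, 0.025, 0.83, -0.017]
contact_force: [-6.8, -2.4, 9.8]
width: 0.0312
al 0.38727216284312416 th,ph [1.27864969 0.71502479] [-0.14  1.08 -0.36  0.86  0.16  1.6   1.11] [-6.8 -2.4  9.8]
```

View pics/s7.png

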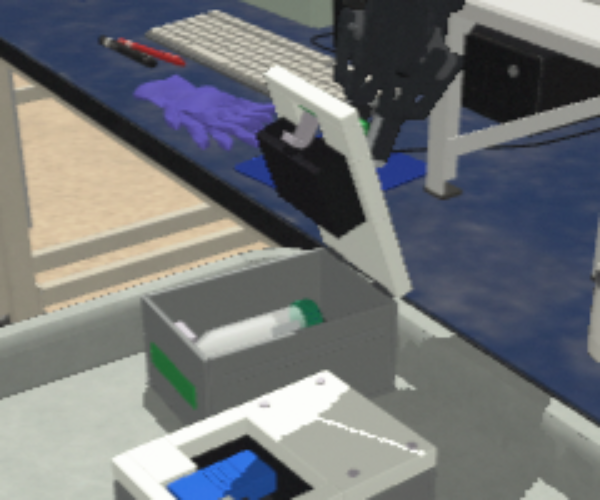

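The lid is at about 73°. Releasing, then withdrawing along the tool axis, which leads away from the lid.

```bash
python3 -m handwheel '{"dp":[[0,0,0],[0,0,0],[0,0,0],[0,0,0],[0,0,0]],"rotation":[[0,0,0],[0,0,0],[0,0,0],[0,0,0],[0,0,0]]}' 52
python3 chk.py 8
```

```text
time: 10.65
ee_pos: [0.6786, 0.1695, 0.183]
tcp_rot: [0.561, 0.026, 0.827, -0.017]
contact_force: [0.7, 0.1, 1.3]
width: 0.0523
al 0.37751383348037604 th,ph [1.31614507 0.66500468] [-0.14  1.08 -0.36  0.86  0.16  1.59  1.11] [0.7 0.1 1.3]
```

View pics/s8.png

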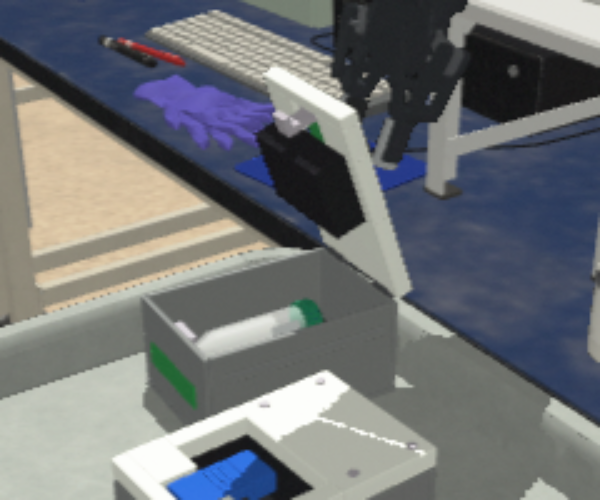

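View pics/w8.png

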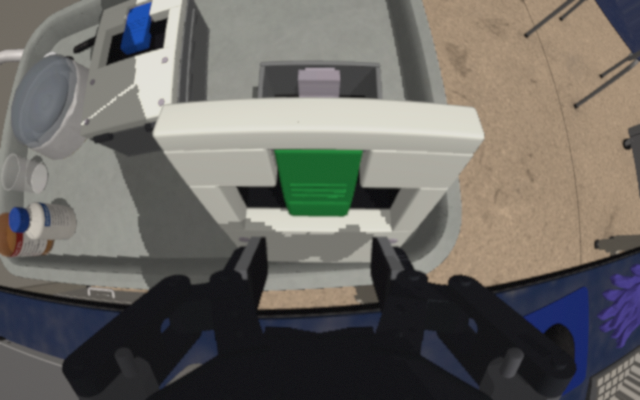

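The paddle sprang back, the lid stays up and the fingers are free. Withdrawing.

```bash
python3 -m handwheel '{"dp":[[-5,0,1],[-10,0,1],[-10,0,1],[-10,0,1],[-10,0,1],[-10,0,0],[-10,0,0],[-5,0,0],[0,0,0],[0,0,0]],"rotation":[[0,0,0],[0,0,0],[0,0,0],[0,0,0],[0,0,0],[0,0,0],[0,0,0],[0,0,0],[0,0,0],[0,0,0]]}'
python3 chk.py 9
python3 - <<'E'
from h import *
p=grab_frame("top"); cv2.imwrite("pics/t9.png",p["color"])
E
```

```text
time: 11.75
ee_pos: [0.7089, 0.1678, 0.246]
tcp_rot: [0.561, 0.025, 0.827, -0.017]
contact_force: [-0.3, -0.3, -0.7]
width: 0.0516
al 0.3777843584326447 th,ph [1.52508183 2.25284423] [-0.17  1.11 -0.35  0.58  0.15  1.82  1.14] [-0.3 -0.3 -0.7]
```

View pics/s9.png

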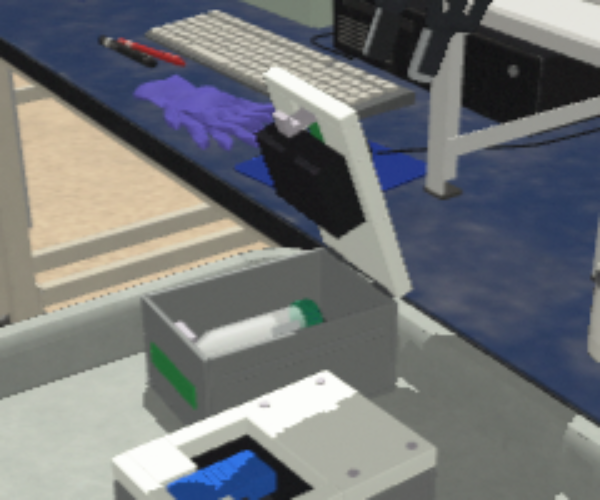

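View pics/t9.png

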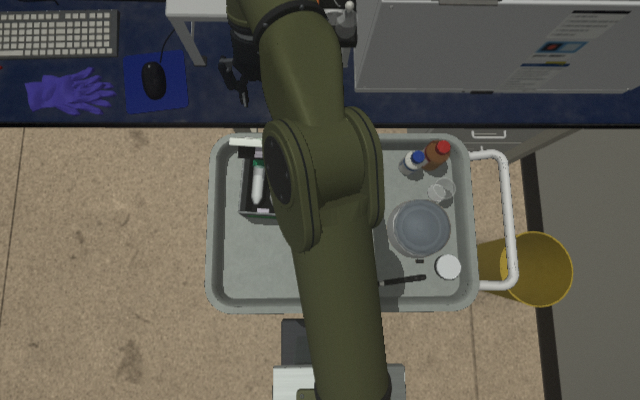

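The lid stays up and the gripper is clear, reading about 0 N. One check of the lid angle against the image before handing in.

Run:
```python
from h import *
from plan import Rm
p=grab_frame("scene"); 
for th in (1.0,1.1,1.2,1.25,1.3,1.4):
    out=[]
    for y in (-.0575,.0575):
      for z in (.015,0):
        v=Rm(-th)@np.array([-.17,z]); X=[.679+v[0]*np.cos(.06)+y*np.sin(.06), .169-v[0]*np.sin(.06)+y*np.cos(.06), .085+v[1]]
        r,c=proj(p,X); out.append(((c-200)*2.5,(r-60)*2.5))
    print(th,np.round(out).tolist())
s=monitor.sense(); print(s["time"],s["contact_force"].round(1))
```

```text
1.0 [[309.0, 138.0], [293.0, 153.0], [231.0, 90.0], [217.0, 103.0]]
1.1 [[328.0, 124.0], [312.0, 137.0], [248.0, 77.0], [233.0, 89.0]]
1.2 [[348.0, 112.0], [331.0, 123.0], [267.0, 67.0], [251.0, 77.0]]
1.25 [[358.0, 107.0], [340.0, 117.0], [276.0, 62.0], [260.0, 71.0]]
1.3 [[368.0, 102.0], [350.0, 112.0], [285.0, 58.0], [269.0, 66.0]]
1.4 [[388.0, 95.0], [370.0, 102.0], [304.0, 51.0], [288.0, 58.0]]
11.95 [-1.1 -0.7 -0.2]
```

```bash
python3 -c "
from workcell import job; print(job.close_job())"
```

```text
the job is handed in; nothing more can be done
None
```

The green-paddle box is open: its lid stands at about 70°, well past the 60° asked, and the blue-paddle box is still shut. I gripped the green lip, pulled the paddle up until the latch freed, raised the lid along its arc, let go and withdrew. I handed the job in at about 12 s of the 38 s allowed.

**Last checks**
- **Lid angle:** the scene picture taken after withdrawing puts it at about 1.2 rad (69–71°). The arm pose just before release gave 1.28 rad (73°), a small disagreement. The lid did not move between release and the last picture.
- **Paddle and gripper:** the paddle sprang back into its well on release. The gripper is clear of the box, with only about 1 N left on the wrist reading.
- **Blue box:** it looked shut and unmoved in the last scene picture. In the last top view the arm hid it.
- **Forces:** the largest tool force I read, at the end of each move, was about 15 N, during the pull.

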